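# Load the baking machine's push-push ingredient drawer

## Robot

A 7-joint arm with a two-finger parallel gripper is mounted at the origin on the work surface. World frame = base frame: x ahead of the robot, y to its left, z up, the work surface at z = 0. Lengths are in m, angles in degrees, forces in N, time in s.
With the tool pointing down it reaches from about 0.425 to 0.875 m from the base axis. Payload 4.7 kg.
Tool frame: the origin (TCP) lies on the centre line of the jaws, within the pads' length; the fingertips stand arm.finger_overhang ahead of it and the grasp point (between the pads) lies 8 mm behind it (arm.finger_overhang is the distance from the TCP to the fingertips, in m); z points along the fingers, y is the line along which they close (so a half turn about z gives the same grasp; the last joint's range is limited). The gripper opens to 85 mm and grips with 20 to 120 N. Pads are 22 mm wide; open, the fingers measure 114 mm over their backs; the gripper's body (76 mm by 85 mm) begins 54 mm behind the grasp point. The pads swing forward as they close: fully open they stand 13 mm farther back than shut.
Start: joints at [-67.546, 18.392, -4.016, 83.108, 1.295, 78.541, -3.26], TCP at [0.24, 0.604, 0.204] pointing down, gripper open.
Joint ranges: [-163.93, 163.93], [-17.29, 119.83], [-79.2, 71.16], [3.27, 140.29], [-89.18, 269.18], [5.43, 117.66], [-154.24, 154.24]. Speed limits (degrees/s): [147.25, 147.25, 180, 180, 180, 180, 180].

## Interface

Orientations are given as a 3x3 rotation matrix whose columns are the frame's x, y, z axes.
In Python, from plant import arm gives the robot as it stands. The module is installed in compiled form; this text tells all that it offers.
- The arm moves only by the tool apply_moves, never from a script. Its argument "series" is a list of rows, each a list of 3 entries, a list of its own where there are three numbers: the shift along the tool's x, y, z in cm, then the turn about the tool's z in degrees, then the closure, from 0 (fully open) to 1 (shut). In form: [[[dx, dy, dz], roll, jaw], ...]. A call has exactly 5 rows; each row is the pose to reach, as a shift and turn from the pose commanded when the call began, along the tool's axes at that moment; what a row does not reach only later rows make up. A row lasts 1/10 s, in which the tool goes at most 50 mm and 8.59 degrees, less where a joint would pass 70% of its speed; a pose out of reach is approached as far as the arm can. A call with a gripper value outside its range is refused whole. The fingers move at their own pace and stop on an object; the grip force is fixed at half the most. Time passes only in rows, so rows that repeat a pose let the fingers close, or fill a call up. It gives the time, the measured TCP pose, the force, the opening and the grip force at its end, in the units of the state.
- arm.sense(): the state, without advancing time (a new reading comes with each control period).
- arm.capture(name): name is "scene" or "side" or "wrist"; returns a dict with "color" (420x560x3 uint8, blue, green, red), "z_map" (420x560 float32, m along the optical axis (not along the pixel's ray), 0 where there is no reading), "fx", "fy", "cx", "cy" (pixels), "k1" (the pictures are not rectified: a ray, as slopes to the right and down, at radius r is drawn at 1 + k1 r^2 times it, then the intrinsics apply), "camera_from_world" (4x4, takes a point from world to camera coordinates); the wrist camera has in their place "hand_eye" (4x4, takes a point from camera to tool coordinates, whose origin is the TCP and whose axes are the flange's). Camera axes: x right, y down, z forward; pixel columns grow to the right and rows downward; lengths in m; the calibration is good to about 2 mm. A picture is of the moment at which its call begins: read the wrist's pose just before it.
- arm.hand_in(): hands the job in; it is judged then, once.
The state is a dict: "time_s": time; "q": joint angles; "qd": joint speeds; "effort": joint torques, N m; "tcp_pos": TCP position; "orientation": TCP orientation; "contact_force": force on the tool from outside, world axes, zero at the start; "wrist_torque": the same for the moment, N m; "width": finger opening in m; "grasp_force": force on a finger pad.
Only numpy, scipy, OpenCV 4.12 (cv2) and the standard library are available. Lean on these libraries where they do the work, as an engineer would, in place of code of your own. Each camera call takes 0.05 s, during which the arm holds its last target. There are 200 camera calls.

## Task

Press the ingredient drawer at the front of the baking machine to release its push-push catch so that it springs out, set the loose ingredient cartridge upright and fully down into the drawer's pocket, then push the drawer in until the catch locks and holds it shut. Feel for the end of the stroke and do not force it: never push on the machine with more than about 20 N, and leave everything else on the counter where it stands.

Things in the scene. Friction and masses are not known exactly. Their poses are not given: they have to be found in the camera images.
- machine: White baking machine, fixed, 270 mm wide. Origin: on the counter under the middle of its low ledge's front face; x points into the machine (the way the drawer is pushed), z up. The ledge is 110 mm deep (x 0 to 110) and 100 mm high, with a drawer opening 80 mm wide from 18 to 94 mm high; behind it the body with viewing lid is 240 mm high, to x = 360 mm.
- drawer (a joint): Drawer slide, m: 0 latched at rest, +0.060 sprung fully out, negative pressed in beyond rest. Each press to the hard inner stop, then letting go, toggles the catch: it springs out (1 s), or returns to 0 and stays. The stop lies 9 to 30 mm beyond rest, hidden, different each time; the catch toggles only in the last 1 to 2 mm before it. Spring 2.5 N (out) to 6 N (in), damping 25 N per m/s.
- nose (a point): Centre of the flat front face of the drawer's grey nose; moves with the drawer. Face 70 mm wide, 60 mm high (22 to 82 mm above the counter), looking along the machine's -x, 36 mm in front of the ledge when latched, 96 mm when out. Nose 40 mm thick. Push on this face, square to it. Axes as the machine's.
- pocket (a point): Centre of the floor of the drawer's pocket, 34 mm above the counter, 60 mm behind the nose face; moves with the drawer. Axes as the machine's. Inside 40 mm (x) by 54 mm (y), 32 mm deep, open at the top, walls 4 mm; its front wall is the nose (top 82 mm above the counter). Under the ledge while latched; when out, 36 mm in front of the ledge.
- cartridge: Loose white plastic cartridge, about 90 g: closed box 36 mm (x) by 50 mm (y), 34 mm high, lowest 10 mm drawn in by 2 mm all round; on top an upright grip fin 30 mm long (x), 10 mm thick (y), 22 mm high. Origin: centre of underside, z up. Fits the pocket either way round, x along the pocket's x; fully down its origin is at pocket, and the fin clears the ledge by 4 mm.
- cups: Bystander: stack of nesting plastic cups upside down, 86 mm across, 110 mm high; origin under its centre.
- grater: Bystander: steel grater box 70 x 100 x 190 mm with a handle on top, 220 mm high overall; origin under its centre.
- salt_pot: Bystander: glass salt pot with screw lid, 60 mm across, 85 mm high; origin under its centre.
- butter_dish: Bystander: white ceramic butter dish with domed lid, 90 x 120 x 73 mm; origin under its centre.
- beaker: Bystander: white ceramic mug, 80 mm across, 100 mm high; origin under its centre.
- bowl: Bystander: steel bowl, 180 mm across, 70 mm high; origin under its centre.
- spoon: Bystander: wooden spoon lying on the counter.
Not all that is in view belongs to the job. Of the things that look like the cartridge, take the one that is farthest from the robot's base at the start.

How it is judged (in metres and radians):
On the way, in this order (a step that is already met when the one before it is completed fails the run):
1. the catch is released and the drawer has sprung out (value of joint drawer above 0.05 m), for 0.2 s.
2. the cartridge stands fully down in the pocket of the drawer and is let go, with the drawer still out (value of joint drawer above 0.04 m and horizontal distance between cartridge and pocket below 0.006 m and z of cartridge in the frame of pocket below 0.004 m and angle between cartridge's own z axis and vertical below 0.1 rad and contact force between the fingers and cartridge below 0.1 N), for 0.2 s.
At the end, for the whole second after the job is handed in: The drawer is latched at rest (within 4 mm of its latched place, not moving) with nothing pushing it, and the cartridge stands upright (within 0.1 rad) in its pocket, within 6 mm of the pocket's centre and within 4 mm of its floor (value of joint drawer between -0.004 and 0.004 m and velocity of joint drawer between -0.005 and 0.005 m/s and horizontal distance between cartridge and pocket below 0.006 m and z of cartridge in the frame of pocket below 0.004 m and angle between cartridge's own z axis and vertical below 0.1 rad); the robot touches nothing.
It fails at once if the machine or its drawer is pushed with more than 25 N (contact force between anything else and machine above 25 N).
It fails at once if a bystander is moved by more than 25 mm (distance of any of cups, grater, salt_pot, butter_dish, beaker, bowl, spoon from where it was at the start of the episode above 0.025 m).
It also fails if it takes over 72 s, if anything falls off the work surface, if the arm or the gripper's body presses on something with over 40 N, if the wrist force passes 120 N, or if a joint passes its speed limit or range.

## Working session

There is one attempt and no reset: what is moved stays moved. The work goes in short steps, Python scripts to look and compute and a tool call to move; the robot and the scene stay as the last step left them, time stands still between calls to the robot, and variables do not carry over. Pictures are saved under pics/ and viewed, at most 10 in all, crops included, and the job is handed in when it is done.

Besides the shell and the picture viewer there is one more tool, called after "Request:" as name([rows], argument=value, ...), one row to a line, values as JSON. apply_moves: Moves the arm, as the interface text tells. Its arguments: {"type":"object","properties":{"series":{"type":"array"}},"required":["series"]}

```bash
mkdir -p pics
cat > h.py <<'E'
import numpy as np, cv2
from plant import arm
def cap(n):
    s=arm.sense(); c=arm.capture(n)
    if n=="wrist":
        T=np.eye(4);T[:3,:3]=s["orientation"];T[:3,3]=s["tcp_pos"]; c["W"]=T@c["hand_eye"]
    else: c["W"]=np.linalg.inv(c["camera_from_world"])
    return c
def cloud(c):
    K=np.array([[c["fx"],0,c["cx"]],[0,c["fy"],c["cy"]],[0,0,1.]])
    h,w=c["z_map"].shape
    v,u=np.mgrid[:h,:w]
    p=cv2.undistortPoints(np.stack([u,v],-1).reshape(-1,1,2).astype(np.float64),K,np.array([c["k1"],0,0,0.])).reshape(h,w,2)
    z=c["z_map"]; P=np.dstack([p[...,0]*z,p[...,1]*z,z])
    P=P@c["W"][:3,:3].T+c["W"][:3,3]; P[z==0]=np.nan
    return P
E
python3 - <<'E'
from h import *
s=arm.sense();print({k:np.round(v,3).tolist() for k,v in s.items()},arm.finger_overhang)
for n in("scene","side"):
    c=cap(n);P=cloud(c);np.savez(n,P=P,col=c["color"]);cv2.imwrite(f"pics/{n}.png",c["color"]);print(n,c["W"].round(3).tolist())
E
```

```text
{'time_s': 0.0, 'q': [-67.546, 18.439, -4.016, 83.176, 1.295, 78.54, -3.261], 'qd': [0.093, 0.063, -0.107, 0.003, 0.067, 0.063, -0.052], 'effort': [-0.0, -49.357, -0.382, -31.434, 0.013, 0.011, 0.0], 'tcp_pos': [0.24, 0.604, 0.203], 'orientation': [[-0.929, 0.369, -0.001], [0.369, 0.929, -0.002], [-0.0, -0.002, -1.0]], 'contact_force': [0.253, 0.361, 0.746], 'wrist_torque': [0.001, 0.009, -0.0], 'grasp_force': 0.0, 'width': 0.085} 0.011
scene [[-0.104, 0.771, -0.628, 1.096], [0.995, 0.084, -0.062, -0.115], [0.005, -0.631, -0.776, 0.786], [0.0, 0.0, 0.0, 1.0]]
side [[0.699, -0.405, 0.59, -0.076], [-0.715, -0.405, 0.569, -0.727], [0.008, -0.82, -0.573, 0.611], [0.0, 0.0, 0.0, 1.0]]
```

View pics/scene.png

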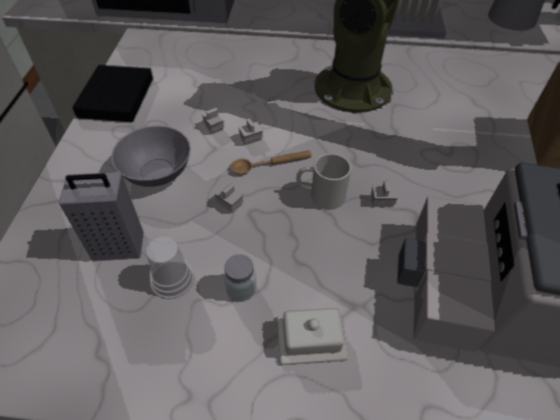

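View pics/side.png

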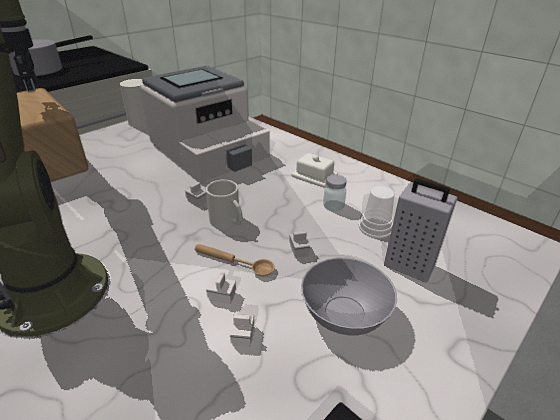

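The scene picture shows four cartridge-like pieces, at (213,121), (250,132), (229,199) and (384,193). The dark drawer nose is at (411,262), with the machine to its right. Next I measure them.

Run:
```python
from h import *
d=np.load("scene.npz");P=d["P"];col=d["col"]
for n,(u,v,r) in dict(a=(213,121,14),b=(250,132,15),c=(229,199,16),d=(384,193,16)).items():
    Q=P[v-r:v+r,u-r:u+r].reshape(-1,3);Q=Q[np.isfinite(Q[:,0])]
    for lo,hi in((.008,.04),(.04,.07)):
        S=Q[(Q[:,2]>lo)&(Q[:,2]<hi)]
        if len(S)>3:
            m=S.mean(0);(c,sz,an)=cv2.minAreaRect((S[:,:2]*1000).astype(np.float32));print(n,lo,len(S),m.round(3),np.round(c,1),np.round(sz,1),round(an,1),np.hypot(*m[:2]).round(3),S[:,2].max().round(3))
for u,v in [(405,262),(411,262),(402,255),(402,272),(402,280),(408,245),(424,270),(425,205),(418,330),(460,260),(490,260)]:print(u,v,P[v,u].round(3))
for n in("scene","side"):
    d=np.load(n+".npz");P=d["P"]
    # ledge top
    m=(abs(P[...,2]-.1)<.006)&(P[...,1]>.1 if n=="scene" else True)
    nb,L,st,ce=cv2.connectedComponentsWithStats(m.astype(np.uint8))
    i=1+st[1:,4].argmax();S=P[L==i];print(n,st[i],S.mean(0).round(3),[(np.round(x,1)) for x in cv2.minAreaRect((S[:,:2]*1000).astype(np.float32))])
    m=(abs(P[...,2]-.082)<.006)
    nb,L,st,ce=cv2.connectedComponentsWithStats(m.astype(np.uint8))
    for i in range(1,nb):
        if st[i,4]>40:S=P[L==i];print('  nose?',st[i],S.mean(0).round(3),[(np.round(x,1)) for x in cv2.minAreaRect((S[:,:2]*1000).astype(np.float32))])
im=cv2.imread("pics/scene.png")
cv2.imwrite("pics/crop.png",np.hstack([cv2.resize(im[v-30:v+30,u-30:u+30],(360,360),interpolation=cv2.INTER_CUBIC) for u,v in((229,199),(384,193))]))
```

```text
a 0.008 245 [ 0.224 -0.36   0.026] [ 212.9 -363.3] [54.1 36.2] 38.2 0.424 0.04
a 0.04 76 [ 0.215 -0.362  0.049] [ 213.9 -362.5] [12.3 31.1] 40.9 0.421 0.056
b 0.008 315 [ 0.255 -0.26   0.026] [ 247.2 -261.2] [40.7 52.2] 31.4 0.365 0.039
b 0.04 60 [ 0.25  -0.261  0.05 ] [ 248.3 -261.1] [27.8 11.1] 33.5 0.362 0.056
c 0.008 387 [ 0.475 -0.277  0.027] [ 467.  -279.3] [53.7 38.8] 56.5 0.55 0.04
c 0.04 95 [ 0.469 -0.279  0.05 ] [ 467.5 -279.1] [11.1 29.9] 59.3 0.546 0.056
d 0.008 409 [0.429 0.063 0.027] [423.1  64.5] [39.4 51.2] 5.4 0.434 0.04
d 0.04 75 [0.426 0.064 0.051] [423.8  64.5] [31.2 10.3] 3.4 0.431 0.057
405 262 [0.635 0.083 0.081]
411 262 [0.633 0.094 0.081]
402 255 [0.61  0.082 0.066]
402 272 [0.647 0.08  0.066]
402 280 [0.647 0.086 0.037]
408 245 [0.596 0.091 0.081]
424 270 [0.648 0.116 0.08 ]
425 205 [0.498 0.132 0.086]
418 330 [0.748 0.105 0.044]
460 260 [0.63  0.178 0.097]
490 260 [0.63  0.228 0.105]
scene [ 426  197  134  148 8345] [0.642 0.176 0.098] [array([628. , 221.5]), array([208.2, 272.1]), np.float64(83.7)]
  nose? [505   0  40   8 141] [-0.394  0.545  0.082] [arra
[... 2155 characters left out ...]
e? [326 174  21  13 207] [ 0.669 -0.225  0.084] [array([ 673.1, -222.4]), array([52.4, 51.7]), np.float64(22.5)]
  nose? [208 184  28   9 104] [ 0.435 -0.035  0.082] [array([431.6, -38.2]), array([26.9, 68.2]), np.float64(56.2)]
  nose? [206 193  34  15 160] [ 0.4   -0.09   0.082] [array([397.7, -83.2]), array([47.8, 85.1]), np.float64(45.5)]
  nose? [368 198  25  13 113] [ 0.648 -0.372  0.082] [array([ 651.5, -368.3]), array([31.5, 59.9]), np.float64(21.7)]
  nose? [390 235  48  22 228] [ 0.57  -0.503  0.082] [array([ 570. , -500.8]), array([ 12.3, 100.5]), np.float64(13.9)]
  nose? [  0 247  76  44 499] [-0.01  -0.049  0.081] [array([ -5. , -28.6]), array([ 80.3, 134. ]), np.float64(83.5)]
```

View pics/crop.png

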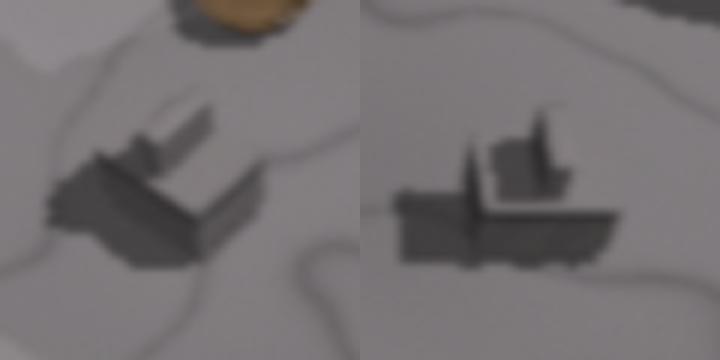

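Request:
apply_moves([
  [[0,0,-4],8,1],
  [[0,0,-8],16,1],
  [[0,0,-12],24,1],
  [[0,0,-15],32,1],
  [[0,0,-15],40,1],
])

```text
time_s: 0.6
tcp_pos: [0.2403, 0.6057, 0.3599]
orientation: [[-0.47, 0.883, 0.003], [0.883, 0.47, 0.008], [0.006, 0.006, -1.0]]
contact_force: [-0.2, 0.6, -0.2]
width: 0.012
grasp_force: 0.0
```

```bash
cat >> h.py <<'E'
def go(t,head):
    s=arm.sense();R=np.array(s["orientation"]);d=R.T@(np.array(t)-s["tcp_pos"])*100
    h=np.degrees(np.arctan2(R[1,0],R[0,0]));r=(h-head+180)%360-180
    print("t",round(s["time_s"],2),"tcp",np.round(s["tcp_pos"],4),"head",h.round(2),"tool_z",R[:,2].round(3),"F",np.round(s["contact_force"],1),"-> shift cm",d.round(2),"roll",round(r,1),"w",round(s["width"],4))
E
python3 -c "
from h import *
go([.609,.045,.354],84)"
```

```text
t 0.6 tcp [0.2403 0.6057 0.3599] head 118.03 tool_z [ 0.003  0.008 -1.   ] F [-0.2  0.6 -0.2] -> shift cm [-66.82   6.19   0.25] roll 34.0 w 0.012
```

Request:
apply_moves([
  [[-4.9,0.5,0],8,1],
  [[-9.8,1,0],16,1],
  [[-14.7,1.4,0],24,1],
  [[-19.6,1.8,0],32,1],
  [[-24.5,2.3,0],34,1],
])

```text
time_s: 1.1
tcp_pos: [0.377, 0.3975, 0.3541]
orientation: [[0.102, 0.995, -0.0], [0.995, -0.102, -0.0], [-0.0, -0.0, -1.0]]
contact_force: [1.0, 1.4, -0.1]
width: 0.0001
grasp_force: 0.0
```

```bash
python3 -c "
from h import *
go([.609,.045,.354],84)"
```

```text
t 1.1 tcp [0.377  0.3975 0.3541] head 84.15 tool_z [-0. -0. -1.] F [ 1.   1.4 -0.1] -> shift cm [-3.270e+01  2.667e+01  1.000e-02] roll 0.2 w 0.0001
```

Request:
apply_moves([
  [[-3.8,3.1,0],0,1],
  [[-7.6,6.2,0],0,1],
  [[-11.4,9.3,0],0,1],
  [[-15.2,12.4,0],0,1],
  [[-19,15.5,0],0,1],
])

```text
time_s: 1.6
tcp_pos: [0.5125, 0.1933, 0.3542]
orientation: [[0.098, 0.995, -0.0], [0.995, -0.098, 0.0], [0.0, -0.0, -1.0]]
contact_force: [0.9, 0.2, -0.3]
width: 0.0002
grasp_force: 0.0
```

Request:
apply_moves([
  [[-3.8,3.1,0],0,1],
  [[-7.6,6.2,0],0,1],
  [[-11.4,9.3,0],0,1],
  [[-13.7,11.2,0],0,1],
  [[-13.7,11.2,0],0,1],
])

```text
time_s: 2.1
tcp_pos: [0.6111, 0.0415, 0.3535]
orientation: [[0.108, 0.994, -0.001], [0.994, -0.108, -0.004], [-0.004, -0.0, -1.0]]
contact_force: [0.7, 0.2, 0.2]
width: 0.0002
grasp_force: 0.0
```

Run:
```python
from h import *
go([.609,.045,.055],84)
c=cap("wrist");cv2.imwrite("pics/w1.png",c["color"]);P=cloud(c);np.savez("w1",P=P)
for a,b in((.075,.087),(.094,.106)):
    m=(P[...,2]>a)&(P[...,2]<b)
    nb,L,st,ce=cv2.connectedComponentsWithStats(m.astype(np.uint8))
    for i in range(1,nb):
        if st[i,4]>300:S=P[L==i];print(a,st[i],np.median(S,0).round(4),[(np.round(x,1)) for x in cv2.minAreaRect((S[:,:2]*1000).astype(np.float32))])
```

```text
t 2.1 tcp [0.6111 0.0415 0.3535] head 83.83 tool_z [-0.001 -0.004 -1.   ] F [0.7 0.2 0.2] -> shift cm [ 0.44 -0.24 29.85] roll -0.2 w 0.0002
0.075 [ 248  113   53   29 1521] [0.613  0.1003 0.0818] [array([612.8, 100.2]), array([36.2, 69.3]), np.float64(83.8)]
0.094 [  162    15   225    99 21163] [0.6214 0.1756 0.0999] [array([620.8, 174.2]), array([113.9, 270.6]), np.float64(83.4)]
0.094 [124 231  56  53 605] [ 0.417  -0.0582  0.0992] [array([419.3, -58.1]), array([80.7, 78.5]), np.float64(45.7)]
```

View pics/w1.png

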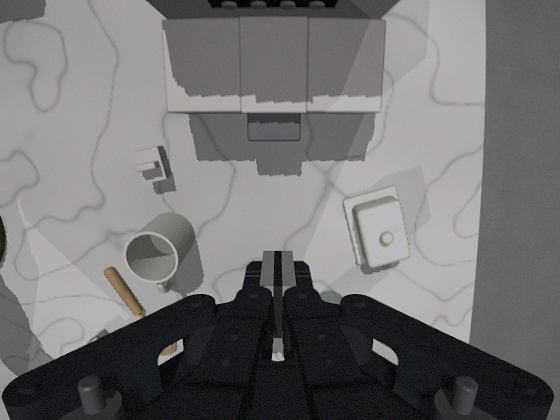

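The wrist view shows the nose at (274,127) with the ledge behind it, and the space in front is clear. The machine's heading is about 83.5° and the nose face is at about (0.6105, 0.082). I descend in front of it.

Request:
apply_moves([
  [[0.2,0,5],0.3,1],
  [[0.4,0.1,10],0.3,1],
  [[0.6,0.2,15],0.3,1],
  [[0.8,0.3,20],0.3,1],
  [[0.8,0.3,24],0.3,1],
])

```text
time_s: 2.65
tcp_pos: [0.6116, 0.0585, 0.1113]
orientation: [[0.1, 0.995, -0.003], [0.995, -0.1, 0.001], [0.001, -0.003, -1.0]]
contact_force: [-0.0, 0.0, 0.3]
width: -0.0
grasp_force: 0.0
```

Request:
apply_moves([
  [[0,0,3],0,1],
  [[0,0,5],0,1],
  [[0,0,5.9],0,1],
  [[0,0,5.9],0,1],
  [[0,0,5.9],0,1],
])

```text
time_s: 3.15
tcp_pos: [0.6143, 0.0564, 0.0565]
orientation: [[0.103, 0.995, 0.002], [0.995, -0.103, 0.001], [0.001, 0.001, -1.0]]
contact_force: [-0.0, -0.4, 1.0]
width: 0.0002
grasp_force: 0.0
```

```bash
python3 -c "
from h import *
go([.6095,.071,.055],83.5)"
```

```text
t 3.15 tcp [0.6143 0.0564 0.0565] head 84.11 tool_z [ 0.002  0.001 -1.   ] F [-0.  -0.4  1. ] -> shift cm [ 1.4  -0.63  0.15] roll 0.6 w 0.0002
```

Request:
apply_moves([
  [[0.2,-0.4,0.1],0.6,1],
  [[0.5,-0.4,0.1],0.6,1],
  [[0.8,-0.4,0.1],0.6,1],
  [[1.1,-0.4,0.1],0.6,1],
  [[1.4,-0.4,0.1],0.6,1],
])

```text
time_s: 3.65
tcp_pos: [0.6114, 0.0702, 0.0547]
orientation: [[0.114, 0.994, 0.0], [0.994, -0.114, 0.0], [0.0, 0.0, -1.0]]
contact_force: [-0.6, -0.0, -0.3]
width: 0.0001
grasp_force: 0.0
```

Request:
apply_moves([
  [[0.1,0,0],0,1],
  [[0.2,0,0],0,1],
  [[0.3,0,0],0,1],
  [[0.4,0,0],0,1],
  [[0.4,0,0],0,1],
])

```text
time_s: 4.15
tcp_pos: [0.6116, 0.0729, 0.0544]
orientation: [[0.115, 0.993, -0.0], [0.993, -0.115, -0.001], [-0.001, -0.0, -1.0]]
contact_force: [-0.7, -1.8, 0.5]
width: 0.0
grasp_force: 0.7
```

Request:
apply_moves([
  [[0.1,0,0],0,1],
  [[0.2,0,0],0,1],
  [[0.3,0,0],0,1],
  [[0.4,0,0],0,1],
  [[0.4,0,0],0,1],
])

```text
time_s: 4.65
tcp_pos: [0.6119, 0.0762, 0.0544]
orientation: [[0.115, 0.993, -0.0], [0.993, -0.115, -0.002], [-0.002, -0.0, -1.0]]
contact_force: [-0.6, -5.1, 0.8]
width: 0.0002
grasp_force: 2.0
```

Request:
apply_moves([
  [[0.1,0,0],0,1],
  [[0.2,0,0],0,1],
  [[0.3,0,0],0,1],
  [[0.3,0,0],0,1],
  [[0.3,0,0],0,1],
])

```text
time_s: 5.15
tcp_pos: [0.6123, 0.0793, 0.0544]
orientation: [[0.115, 0.993, -0.0], [0.993, -0.115, -0.001], [-0.002, -0.0, -1.0]]
contact_force: [-0.5, -5.9, 1.2]
width: -0.0001
grasp_force: 2.0
```

Request:
apply_moves([
  [[0.1,0,0],0,1],
  [[0.2,0,0],0,1],
  [[0.3,0,0],0,1],
  [[0.3,0,0],0,1],
  [[0.3,0,0],0,1],
])

```text
time_s: 5.65
tcp_pos: [0.6126, 0.0823, 0.0544]
orientation: [[0.115, 0.993, -0.0], [0.993, -0.115, -0.001], [-0.001, -0.0, -1.0]]
contact_force: [-1.3, -5.4, 0.9]
width: 0.0003
grasp_force: 2.0
```

Request:
apply_moves([
  [[0.1,0,0],0,1],
  [[0.2,0,0],0,1],
  [[0.3,0,0],0,1],
  [[0.3,0,0],0,1],
  [[0.3,0,0],0,1],
])

```text
time_s: 6.15
tcp_pos: [0.6129, 0.0852, 0.0543]
orientation: [[0.115, 0.993, -0.001], [0.993, -0.115, -0.002], [-0.002, -0.0, -1.0]]
contact_force: [-1.2, -4.8, -0.1]
width: 0.0001
grasp_force: 2.1
```

Request:
apply_moves([
  [[0.1,0,0],0,1],
  [[0.2,0,0],0,1],
  [[0.3,0,0],0,1],
  [[0.3,0,0],0,1],
  [[0.3,0,0],0,1],
])

```text
time_s: 6.65
tcp_pos: [0.6132, 0.0881, 0.0543]
orientation: [[0.115, 0.993, -0.001], [0.993, -0.115, -0.002], [-0.002, -0.0, -1.0]]
contact_force: [-1.5, -4.3, 1.5]
width: 0.0001
grasp_force: 2.1
```

Request:
apply_moves([
  [[0.1,0,0],0,1],
  [[0.2,0,0],0,1],
  [[0.3,0,0],0,1],
  [[0.3,0,0],0,1],
  [[0.3,0,0],0,1],
])

```text
time_s: 7.15
tcp_pos: [0.6136, 0.091, 0.0543]
orientation: [[0.115, 0.993, -0.001], [0.993, -0.115, -0.002], [-0.002, -0.0, -1.0]]
contact_force: [-1.4, -5.3, 0.7]
width: -0.0004
grasp_force: 2.2
```

Request:
apply_moves([
  [[0.1,0,0],0,1],
  [[0.2,0,0],0,1],
  [[0.3,0,0],0,1],
  [[0.3,0,0],0,1],
  [[0.3,0,0],0,1],
])

```text
time_s: 7.65
tcp_pos: [0.6139, 0.0939, 0.0543]
orientation: [[0.115, 0.993, -0.001], [0.993, -0.115, -0.002], [-0.002, -0.001, -1.0]]
contact_force: [-1.3, -5.3, 0.2]
width: 0.0002
grasp_force: 2.3
```

Request:
apply_moves([
  [[0.1,0,0],0,1],
  [[0.2,0,0],0,1],
  [[0.3,0,0],0,1],
  [[0.3,0,0],0,1],
  [[0.3,0,0],0,1],
])

```text
time_s: 8.15
tcp_pos: [0.6142, 0.0963, 0.0544]
orientation: [[0.115, 0.993, -0.001], [0.993, -0.115, -0.002], [-0.003, -0.001, -1.0]]
contact_force: [-1.4, -6.0, 1.7]
width: 0.0
grasp_force: 2.7
```

Request:
apply_moves([
  [[0.1,0,0],0,1],
  [[0.2,0,0],0,1],
  [[0.2,0,0],0,1],
  [[0.2,0,0],0,1],
  [[0.2,0,0],0,1],
])

```text
time_s: 8.65
tcp_pos: [0.6144, 0.0981, 0.0543]
orientation: [[0.115, 0.993, -0.001], [0.993, -0.116, -0.003], [-0.003, -0.001, -1.0]]
contact_force: [-1.6, -6.6, 1.4]
width: -0.0003
grasp_force: 2.7
```

Request:
apply_moves([
  [[0.1,0,0],0,1],
  [[0.2,0,0],0,1],
  [[0.3,0,0],0,1],
  [[0.3,0,0],0,1],
  [[0.3,0,0],0,1],
])

```text
time_s: 9.15
tcp_pos: [0.6144, 0.0986, 0.0543]
orientation: [[0.117, 0.993, -0.002], [0.993, -0.117, -0.005], [-0.006, -0.001, -1.0]]
contact_force: [-3.2, -10.0, 2.1]
width: 0.0001
grasp_force: 4.4
```

Request:
apply_moves([
  [[0.1,0,0],0,1],
  [[0.15,0,0],0,1],
  [[0.15,0,0],0,1],
  [[0.15,0,0],0,1],
  [[0.15,0,0],0,1],
])

```text
time_s: 9.65
tcp_pos: [0.6144, 0.0988, 0.0542]
orientation: [[0.118, 0.993, -0.002], [0.993, -0.118, -0.007], [-0.007, -0.002, -1.0]]
contact_force: [-2.6, -11.4, 2.5]
width: 0.0001
grasp_force: 5.3
```

Request:
apply_moves([
  [[-1,0,0],0,1],
  [[-5,0,0],0,1],
  [[-9,0,0],0,1],
  [[-12.5,0,0],0,1],
  [[-12.5,0,-4],0,1],
])

```text
time_s: 10.15
tcp_pos: [0.5962, -0.0246, 0.0902]
orientation: [[0.122, 0.993, -0.009], [0.993, -0.122, -0.002], [-0.003, -0.009, -1.0]]
contact_force: [0.8, 1.1, -0.5]
width: 0.0001
grasp_force: 0.0
```

Request:
apply_moves([
  [[0,0,-4],-8,0.5],
  [[0,0,-8],-16,0.5],
  [[0,0,-12],-24,0.5],
  [[0,0,-16],-32,0.5],
  [[0,0,-18],-40,0.5],
])

```text
time_s: 10.65
tcp_pos: [0.6028, -0.0173, 0.279]
orientation: [[-0.558, 0.83, 0.007], [0.83, 0.558, 0.003], [-0.001, 0.008, -1.0]]
contact_force: [-0.1, 0.0, 0.3]
width: 0.0428
grasp_force: 0.0
```

Run:
```python
from h import *
go([.467,-.279,.23],147)
c=cap("scene");P=cloud(c);cv2.imwrite("pics/s2.png",c["color"][180:320,340:480])
m=(abs(P[...,2]-.082)<.006)&(abs(P[...,0]-.615)<.07)&(abs(P[...,1]-.06)<.07);S=P[m];print(m.sum(),S.mean(0).round(3),[np.round(x,1) for x in cv2.minAreaRect((S[:,:2]*1000).astype(np.float32))])
```

```text
t 10.65 tcp [ 0.6028 -0.0173  0.279 ] head 123.89 tool_z [ 0.007  0.003 -1.   ] F [-0.1  0.   0.3] -> shift cm [-14.14 -25.9    4.73] roll -23.1 w 0.0428
706 [0.611 0.047 0.08 ] [array([609.1,  71.9]), array([ 98.5, 136.6]), np.float64(82.4)]
```

Request:
apply_moves([
  [[-2.4,-4.3,0],-8,0.5],
  [[-4.8,-8.6,0],-16,0.5],
  [[-7.2,-12.9,0],-23,0.5],
  [[-9.6,-17.3,0],-23,0.5],
  [[-11.9,-21.6,0],-23,0.5],
])

```text
time_s: 11.2
tcp_pos: [0.486, -0.2377, 0.2744]
orientation: [[-0.834, 0.552, 0.002], [0.552, 0.834, 0.002], [-0.001, 0.003, -1.0]]
contact_force: [0.4, -0.6, -0.5]
width: 0.0429
grasp_force: 0.0
```

Run:
```python
from h import *
go([.467,-.279,.15],147)
c=cap("wrist");P=cloud(c);cv2.imwrite("pics/w2.png",c["color"])
m0=(np.hypot(P[...,0]-.467,P[...,1]+.279)<.06)
for a,b in((.028,.040),(.050,.062)):
    m=m0&(P[...,2]>a)&(P[...,2]<b);S=P[m]
    if len(S):print(a,len(S),S.mean(0).round(4),[np.round(x,1) for x in cv2.minAreaRect((S[:,:2]*1000).astype(np.float32))])
```

```text
t 11.2 tcp [ 0.486  -0.2377  0.2744] head 146.49 tool_z [ 0.002  0.002 -1.   ] F [ 0.4 -0.6 -0.5] -> shift cm [-0.69 -4.53 12.42] roll -0.5 w 0.0429
0.028 929 [ 0.4645 -0.2784  0.0338] [array([ 465. , -279.9]), array([50.8, 36. ]), np.float64(56.2)]
0.05 209 [ 0.4651 -0.2791  0.0554] [array([ 465.1, -279.4]), array([ 9.9, 29. ]), np.float64(58.1)]
```

View pics/w2.png

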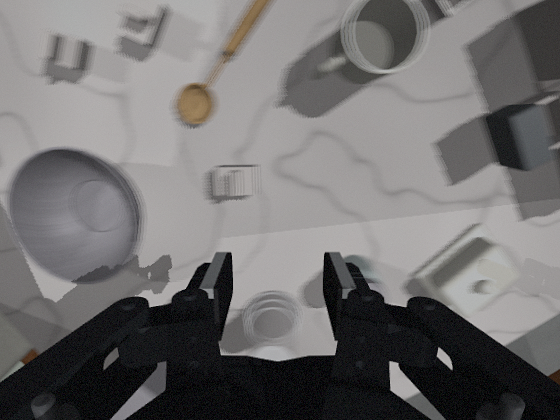

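The wrist view shows the target at (233,182), standing clear with the spoon and bowl some way off. The picture is blurred by motion, so I stop nearer and measure again.

Request:
apply_moves([
  [[-2,-4.6,4],0,0.5],
  [[-4,-4.6,8],0,0.5],
  [[-4,-4.6,8],0,0.5],
  [[-4,-4.6,8],0,0.5],
  [[-4,-4.6,8],0,0.5],
])

```text
time_s: 11.75
tcp_pos: [0.4956, -0.2967, 0.1956]
orientation: [[-0.834, 0.551, 0.002], [0.551, 0.834, 0.0], [-0.002, 0.001, -1.0]]
contact_force: [0.8, -0.2, -0.0]
width: 0.0426
grasp_force: 0.0
```

```bash
cat > m.py <<'E'
from h import *
go([.465,-.2795,.15],147)
c=cap("wrist");P=cloud(c);cv2.imwrite("pics/w3.png",c["color"])
m0=(np.hypot(P[...,0]-.466,P[...,1]+.279)<.05)
for a,b in((.028,.040),(.050,.062)):
    m=m0&(P[...,2]>a)&(P[...,2]<b);S=P[m]
    if len(S):print(a,len(S),S.mean(0).round(4),[np.round(x,1) for x in cv2.minAreaRect((S[:,:2]*1000).astype(np.float32))])
E
python3 m.py
```

```text
t 11.75 tcp [ 0.4956 -0.2967  0.1956] head 146.54 tool_z [ 0.002  0.    -1.   ] F [ 0.8 -0.2 -0. ] -> shift cm [ 3.51 -0.26  4.55] roll -0.5 w 0.0426
0.028 1525 [ 0.4646 -0.2792  0.0338] [array([ 465.2, -279.6]), array([51. , 36.2]), np.float64(56.5)]
0.05 318 [ 0.4651 -0.2795  0.0558] [array([ 465.3, -279.6]), array([ 8.6, 29.1]), np.float64(56.6)]
```

Request:
apply_moves([
  [[2,-0.24,0],0,0.5],
  [[3.5,-0.24,4],0,0.5],
  [[3.5,-0.24,8],0,0.5],
  [[3.5,-0.24,8],0,0.5],
  [[3.5,-0.24,8],0,0.5],
])

```text
time_s: 12.3
tcp_pos: [0.4649, -0.2803, 0.1162]
orientation: [[-0.834, 0.552, 0.002], [0.552, 0.834, -0.0], [-0.002, 0.001, -1.0]]
contact_force: [0.2, -0.7, 0.3]
width: 0.0425
grasp_force: 0.0
```

```bash
python3 -c "
from h import *
go([.4653,-.2796,.049],146.55)"
```

```text
t 12.3 tcp [ 0.4649 -0.2803  0.1162] head 146.51 tool_z [ 0.002 -0.    -1.   ] F [ 0.2 -0.7  0.3] -> shift cm [0.02 0.07 6.72] roll -0.0 w 0.0425
```

Request:
apply_moves([
  [[0,0.05,3],0,0.5],
  [[0,0.05,5.5],0,0.5],
  [[0,0.05,6.7],0,0.5],
  [[0,0.05,6.7],0,0.5],
  [[0,0.05,6.7],0,0.5],
])

```text
time_s: 12.8
tcp_pos: [0.4655, -0.2809, 0.0493]
orientation: [[-0.834, 0.553, 0.003], [0.553, 0.834, -0.001], [-0.003, 0.0, -1.0]]
contact_force: [-0.3, -0.0, 0.9]
width: 0.0429
grasp_force: 0.0
```

Request:
apply_moves([
  [[0,0,0],0,0.8],
  [[0,0,0],0,1],
  [[0,0,0],0,1],
  [[0,0,0],0,1],
  [[0,0,0],0,1],
])

```text
time_s: 13.3
tcp_pos: [0.4641, -0.2801, 0.0475]
orientation: [[-0.833, 0.553, 0.0], [0.553, 0.833, 0.0], [-0.0, 0.0, -1.0]]
contact_force: [-0.5, -0.5, -0.1]
width: -0.0001
grasp_force: 0.0
```

```bash
python3 - <<'E'
from h import *
a=cap("scene")["color"][150:230,190:290]; b=cap("side")["color"][190:280,250:362]
cv2.imwrite("pics/g1.png",np.hstack([cv2.resize(x,(390,390),interpolation=cv2.INTER_CUBIC) for x in(a,b)]))
E
python3 m.py
```

```text
t 13.4 tcp [ 0.4641 -0.2801  0.0474] head 146.45 tool_z [ 0.  0. -1.] F [-0.3  0.7  0.4] -> shift cm [ -0.04   0.11 -10.26] roll -0.5 w 0.0005
0.028 3709 [ 0.4622 -0.2773  0.0338] [array([ 465.3, -279.9]), array([50.6, 37.5]), np.float64(56.7)]
0.05 477 [ 0.4575 -0.2746  0.0553] [array([ 458.1, -275. ]), array([ 9.6, 13. ]), np.float64(56.4)]
```

View pics/g1.png

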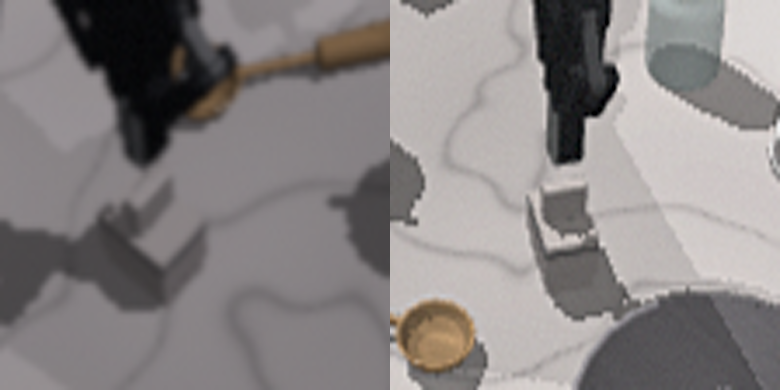

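The close-up shows the shut fingertips, at (565,160) in the right half, standing above the fin top at (563,185). They never reached the fin. I measure the tip height from depth.

Run:
```python
from h import *
for n in("scene","side","wrist"):
    P=cloud(cap(n));m=(np.hypot(P[...,0]-.4645,P[...,1]+.2800)<.03)&(P[...,2]>.0575)
    S=P[m];S=S[S[:,2].argsort()];print(n,len(S),S[:60:6].round(3).tolist())
```

```text
scene 959 [[0.473, -0.277, 0.073], [0.475, -0.279, 0.078], [0.473, -0.287, 0.081], [0.477, -0.282, 0.082], [0.468, -0.267, 0.084], [0.473, -0.278, 0.085], [0.477, -0.276, 0.087], [0.474, -0.287, 0.089], [0.475, -0.284, 0.09], [0.475, -0.271, 0.091]]
side 430 [[0.471, -0.287, 0.058], [0.455, -0.282, 0.076], [0.461, -0.291, 0.08], [0.456, -0.29, 0.082], [0.46, -0.292, 0.084], [0.451, -0.291, 0.085], [0.452, -0.29, 0.087], [0.46, -0.294, 0.088], [0.452, -0.284, 0.089], [0.453, -0.289, 0.092]]
wrist 27402 [[0.453, -0.278, 0.078], [0.456, -0.272, 0.078], [0.455, -0.275, 0.079], [0.458, -0.269, 0.079], [0.453, -0.278, 0.079], [0.453, -0.277, 0.079], [0.453, -0.285, 0.08], [0.455, -0.275, 0.08], [0.452, -0.279, 0.08], [0.451, -0.279, 0.08]]
```

Request:
apply_moves([
  [[0,0,0],0,0.6],
  [[0,0,0],0,0.6],
  [[0,0,0.5],0,0.6],
  [[0,0,1],0,0.6],
  [[0,0,1.5],0,0.6],
])

```text
time_s: 14.1
tcp_pos: [0.4639, -0.28, 0.0318]
orientation: [[-0.834, 0.552, -0.0], [0.552, 0.834, 0.0], [0.0, -0.0, -1.0]]
contact_force: [1.0, 0.0, 0.3]
width: 0.0341
grasp_force: 0.0
```

Request:
apply_moves([
  [[0,0,0.2],0,0.6],
  [[0,0,0.4],0,0.6],
  [[0,0,0.6],0,0.6],
  [[0,0,0.8],0,0.6],
  [[0,0,1],0,0.6],
])

```text
time_s: 14.6
tcp_pos: [0.4642, -0.2802, 0.0224]
orientation: [[-0.833, 0.553, 0.0], [0.553, 0.833, -0.0], [-0.0, 0.0, -1.0]]
contact_force: [0.2, -0.3, 0.2]
width: 0.0342
grasp_force: 0.0
```

Run:
```python
from h import *
go([.4653,-.2796,.012],146.55)
for n in("scene","side","wrist"):
    c=cap(n)
    P=cloud(c);m=(np.hypot(P[...,0]-.4645,P[...,1]+.2800)<.045)&(P[...,2]>.028)&(c["color"].max(-1)<70)
    S=P[m];S=S[S[:,2].argsort()];print(n,len(S),S[:60:6].round(3).tolist())
    if n=="side":cv2.imwrite("pics/g2.png",cv2.resize(c["color"][190:280,250:362],(560,450),interpolation=cv2.INTER_CUBIC))
```

```text
t 14.6 tcp [ 0.4642 -0.2802  0.0224] head 146.46 tool_z [ 0. -0. -1.] F [ 0.2 -0.3  0.2] -> shift cm [-0.06  0.11  1.04] roll -0.1 w 0.0342
scene 6387 [[0.474, -0.301, 0.028], [0.48, -0.291, 0.029], [0.477, -0.282, 0.03], [0.477, -0.298, 0.032], [0.481, -0.283, 0.034], [0.48, -0.281, 0.037], [0.479, -0.283, 0.039], [0.479, -0.285, 0.043], [0.472, -0.278, 0.045], [0.48, -0.285, 0.047]]
side 3787 [[0.461, -0.307, 0.028], [0.458, -0.306, 0.029], [0.449, -0.301, 0.052], [0.467, -0.263, 0.056], [0.466, -0.26, 0.058], [0.466, -0.263, 0.059], [0.446, -0.303, 0.061], [0.456, -0.306, 0.062], [0.444, -0.295, 0.063], [0.441, -0.301, 0.065]]
wrist 31987 [[0.458, -0.258, 0.028], [0.447, -0.275, 0.028], [0.458, -0.258, 0.028], [0.441, -0.283, 0.028], [0.442, -0.282, 0.029], [0.445, -0.278, 0.029], [0.442, -0.281, 0.029], [0.463, -0.25, 0.029], [0.46, -0.254, 0.029], [0.445, -0.277, 0.03]]
```

View pics/g2.png

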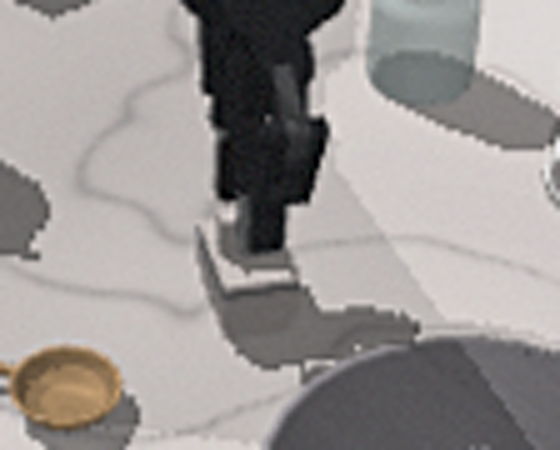

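The fingers now straddle the fin, with the tips at about 52 mm while the TCP reads 22 mm. So the tips are about 30 mm behind the reported TCP, not 11 mm ahead of it, and I correct for that. I go down another 11 mm and grip.

Request:
apply_moves([
  [[0,0.1,0.4],0,0.6],
  [[0,0.1,0.8],0,0.6],
  [[0,0.1,1.1],0,0.6],
  [[0,0.1,1.1],0,0.6],
  [[0,0.1,1.1],0,0.6],
])

```text
time_s: 15.25
tcp_pos: [0.4645, -0.2793, 0.0113]
orientation: [[-0.833, 0.553, -0.0], [0.553, 0.833, 0.0], [0.0, -0.0, -1.0]]
contact_force: [-0.5, 0.3, -0.1]
width: 0.0343
grasp_force: 0.0
```

Request:
apply_moves([
  [[0,0,0],0,0.8],
  [[0,0,0],0,0.9],
  [[0,0,0],0,1],
  [[0,0,0],0,1],
  [[0,0,0],0,1],
])

```text
time_s: 15.75
tcp_pos: [0.465, -0.2795, 0.0118]
orientation: [[-0.833, 0.553, 0.001], [0.553, 0.833, -0.0], [-0.001, 0.0, -1.0]]
contact_force: [-0.2, 0.2, 2.0]
width: 0.0087
grasp_force: 60.4
```

Request:
apply_moves([
  [[0,0,-2],0,1],
  [[0,0,-5],0,1],
  [[0,0,-9],8,1],
  [[0,0,-12],16,1],
  [[0,0,-14],24,1],
])

```text
time_s: 16.25
tcp_pos: [0.4652, -0.2797, 0.1536]
orientation: [[-0.532, 0.847, 0.002], [0.847, 0.532, -0.0], [-0.002, 0.002, -1.0]]
contact_force: [0.2, 0.2, -2.1]
width: 0.0084
grasp_force: 60.1
```

```bash
python3 -c "
from h import *
go([.6005,-.006,.152],83.5)
P=cloud(cap('scene'))
for a,b in((.075,.087),(.060,.070),(.030,.040)):
    m=(P[...,2]>a)&(P[...,2]<b)&(abs(P[...,0]-.61)<.05)&(P[...,1]>.01)&(P[...,1]<.115);S=P[m];print(len(S),S.mean(0).round(4),[np.round(x,1) for x in cv2.minAreaRect((S[:,:2]*1000).astype(np.float32))])
"
```

```text
t 16.25 tcp [ 0.4652 -0.2797  0.1536] head 122.11 tool_z [ 0.002 -0.    -1.   ] F [ 0.2  0.2 -2.1] -> shift cm [15.99 26.01  0.18] roll 38.6 w 0.0084
677 [0.6109 0.0422 0.0798] [array([607.9,  42.8]), array([40.1, 72.5]), np.float64(83.5)]
272 [0.6203 0.0747 0.0639] [array([616.7,  70.3]), array([96.8, 76.2]), np.float64(83.8)]
456 [0.6155 0.0817 0.0337] [array([617.8,  70.2]), array([97.7, 72.6]), np.float64(82.8)]
```

Request:
apply_moves([
  [[2.3,3.7,0],8,1],
  [[4.6,7.4,0],16,1],
  [[6.9,11.1,0],24,1],
  [[9.2,14.8,0],32,1],
  [[11.5,18.5,0],38.6,1],
])

```text
time_s: 16.8
tcp_pos: [0.559, -0.081, 0.1506]
orientation: [[0.111, 0.994, -0.001], [0.994, -0.111, 0.0], [0.0, -0.001, -1.0]]
contact_force: [0.1, -0.5, -1.0]
width: 0.0087
grasp_force: 60.1
```

```bash
python3 -c "
from h import *
go([.6005,-.006,.152],83.5)"
```

```text
t 16.8 tcp [ 0.559  -0.081   0.1506] head 83.65 tool_z [-0.001  0.    -1.   ] F [ 0.1 -0.5 -1. ] -> shift cm [ 7.92  3.29 -0.14] roll 0.2 w 0.0087
```

Request:
apply_moves([
  [[4,1.6,0],0.2,1],
  [[7.5,3.2,0],0.2,1],
  [[7.5,3.2,0],0.2,1],
  [[7.5,3.2,0],0.2,1],
  [[7.5,3.2,0],0.2,1],
])

```text
time_s: 17.3
tcp_pos: [0.5981, -0.0135, 0.1508]
orientation: [[0.112, 0.994, -0.001], [0.994, -0.112, -0.001], [-0.001, -0.001, -1.0]]
contact_force: [-0.6, 0.1, -0.5]
width: 0.0083
grasp_force: 60.0
```

Run:
```python
from h import *
go([.6108,.0821,.152],83.5)
c=cap("wrist");P=cloud(c);np.savez("w4",P=P,col=c["color"]);cv2.imwrite("pics/w4.png",c["color"])
def rect(a,b,x0,x1,y0,y1):
    m=(P[...,2]>a)&(P[...,2]<b)&(P[...,0]>x0)&(P[...,0]<x1)&(P[...,1]>y0)&(P[...,1]<y1)
    nb,L,st,ce=cv2.connectedComponentsWithStats(m.astype(np.uint8))
    for i in range(1,nb):
        if st[i,4]>150:S=P[L==i];print(a,st[i],np.median(S,0).round(4),[np.round(x,1) for x in cv2.minAreaRect((S[:,:2]*1000).astype(np.float32))])
rect(.077,.086,.55,.67,0,.12);rect(.061,.070,.55,.67,0,.14);rect(.028,.040,.55,.67,.03,.14);rect(.095,.105,.4,.9,.08,.3)
```

```text
t 17.3 tcp [ 0.5981 -0.0135  0.1508] head 83.59 tool_z [-0.001 -0.001 -1.   ] F [-0.6  0.1 -0.5] -> shift cm [ 9.64  0.2  -0.13] roll 0.1 w 0.0083
0.077 [ 231  108   99   57 5416] [0.6066 0.0432 0.0818] [array([606.5,  42.6]), array([40. , 70.6]), np.float64(84.1)]
0.061 [ 238   46   86   63 1279] [0.6125 0.1002 0.0658] [array([611.,  85.]), array([43.8, 62.5]), np.float64(83.9)]
0.028 [ 242   17   78   30 2231] [0.6156 0.1243 0.0339] [array([615.7, 124.3]), array([22.5, 62. ]), np.float64(83.1)]
0.028 [ 246   59   68   50 3315] [0.6109 0.0838 0.034 ] [array([611. ,  83.3]), array([38.7, 54.9]), np.float64(83.8)]
0.095 [  70    0  422   24 7681] [0.6138 0.122  0.0997] [array([615.4, 124.3]), array([ 13.9, 268.7]), np.float64(83.6)]
```

View pics/w4.png

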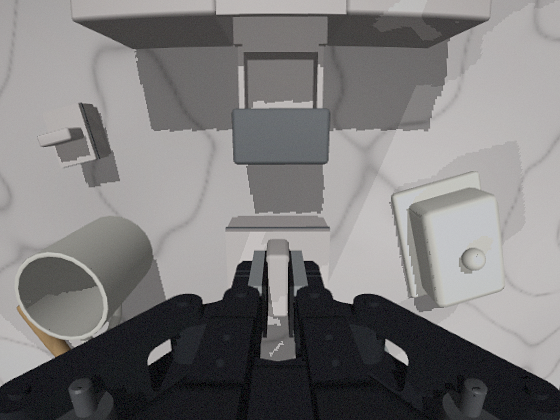

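The pocket is open at (281,78), the nose is at (281,135), and the cartridge hangs square in the jaws at (277,240). I check the cartridge's offset in the hand from the same data.

Run:
```python
from h import *
d=np.load("w4.npz");P=d["P"]
a=np.radians(83.59);X=np.array([np.cos(a),np.sin(a)]);Y=np.array([np.sin(a),-np.cos(a)])
q=(P[...,:2]-[.5981,-.0135]);lx=q@X*1000;ly=q@Y*1000;z=P[...,2]*1000
br=d["col"].max(-1)
v,u=np.mgrid[:420,:560]
m=(br>90)&(z>130)&(z<205)&(u>215)&(u<340)&(v>205)
import sys
for lo in range(130,205,5):
    k=m&(z>=lo)&(z<lo+5)
    if k.sum()>20:print(lo,k.sum(),"x",np.percentile(lx[k],[1,50,99]).round(1),"y",np.percentile(ly[k],[1,50,99]).round(1))
```

```text
135 26 x [14.8 15.  15.1] y [-21.8  -5.7  17.8]
140 75 x [14.8 15.2 15.6] y [-22.8  -6.   22.3]
145 71 x [16.7 17.1 17.5] y [-21.4   6.8  24.5]
150 250 x [16.8 17.2 17.6] y [-24.5   0.3  24.5]
155 268 x [16.8 17.2 17.6] y [-24.4  -0.2  24.3]
160 304 x [16.8 17.2 17.6] y [-24.4  -0.5  24.4]
165 236 x [16.7 17.4 17.8] y [-25.1   1.   25. ]
170 2892 x [-10.6  10.7  17.6] y [-24.8  -0.2  24.8]
175 75 x [12.3 14.1 14.7] y [-5.1 -0.2  4.9]
180 153 x [ 8.7 13.8 14.7] y [-10.6   0.3  10.7]
185 196 x [10.3 11.5 14.7] y [-10.6  -0.1  10.8]
190 962 x [-15.    5.2  14.5] y [-10.   -0.1  10.5]
195 595 x [-13.3   3.7  13.5] y [-10.4   0.3  10.4]
200 159 x [ 7.1 11.1 11.8] y [-17.7   6.2  18. ]
```

Request:
apply_moves([
  [[4,0.1,0],-0.2,1],
  [[8,0.2,0],-0.2,1],
  [[9.75,0.22,1],-0.2,1],
  [[9.75,0.22,4],-0.2,1],
  [[9.75,0.22,6],-0.2,1],
])

```text
time_s: 17.85
tcp_pos: [0.6109, 0.0841, 0.0897]
orientation: [[0.107, 0.994, -0.001], [0.994, -0.107, -0.001], [-0.001, -0.001, -1.0]]
contact_force: [-0.8, -0.6, -1.6]
width: 0.0085
grasp_force: 60.1
```

Request:
apply_moves([
  [[0,0,0],0,1],
  [[0,0,0],0,1],
  [[0,0,0],0,1],
  [[0,0,0],0,1],
  [[0,0,0],0,1],
])

```text
time_s: 18.35
tcp_pos: [0.6125, 0.0847, 0.0925]
orientation: [[0.107, 0.994, 0.002], [0.994, -0.107, 0.001], [0.001, 0.002, -1.0]]
contact_force: [0.5, 0.1, -0.1]
width: 0.0086
grasp_force: 60.0
```

```bash
python3 -c "
from h import *
go([.6111,.0832,.0458],83.75)"
```

```text
t 18.35 tcp [0.6125 0.0847 0.0925] head 83.84 tool_z [ 0.002  0.001 -1.   ] F [ 0.5  0.1 -0.1] -> shift cm [-0.17 -0.13  4.67] roll 0.1 w 0.0086
```

Request:
apply_moves([
  [[-0.15,-0.12,0],0,1],
  [[-0.15,-0.12,0.5],0,1],
  [[-0.15,-0.12,1],0,1],
  [[-0.15,-0.12,1.5],0,1],
  [[-0.15,-0.12,2],0,1],
])

```text
time_s: 18.85
tcp_pos: [0.6102, 0.0835, 0.0707]
orientation: [[0.107, 0.994, -0.001], [0.994, -0.107, -0.0], [-0.0, -0.001, -1.0]]
contact_force: [0.7, 0.2, -3.0]
width: 0.0086
grasp_force: 60.0
```

```bash
python3 -c "
from h import *
go([.6111,.0832,.0458],83.75)"
```

```text
t 18.85 tcp [0.6102 0.0835 0.0707] head 83.86 tool_z [-0.001 -0.    -1.   ] F [ 0.7  0.2 -3. ] -> shift cm [-0.02  0.09  2.49] roll 0.1 w 0.0086
```

Request:
apply_moves([
  [[0,0.07,0.4],0,1],
  [[0,0.07,0.8],0,1],
  [[0,0.07,1.2],0,1],
  [[0,0.07,1.6],0,1],
  [[0,0.07,1.6],0,1],
])

```text
time_s: 19.35
tcp_pos: [0.6107, 0.0833, 0.0547]
orientation: [[0.107, 0.994, -0.001], [0.994, -0.107, -0.0], [-0.0, -0.001, -1.0]]
contact_force: [-0.2, 0.0, -0.2]
width: 0.0088
grasp_force: 60.0
```

```bash
python3 -c "
from h import *
go([.6111,.0832,.0458],83.75)"
```

```text
t 19.35 tcp [0.6107 0.0833 0.0547] head 83.85 tool_z [-0.001 -0.    -1.   ] F [-0.2  0.  -0.2] -> shift cm [-0.01  0.04  0.89] roll 0.1 w 0.0088
```

No contact so far. I lower the last 9 mm.

Request:
apply_moves([
  [[0,0.02,0.2],0,1],
  [[0,0.02,0.4],0,1],
  [[0,0.02,0.6],0,1],
  [[0,0.02,0.8],0,1],
  [[0,0.02,0.85],0,1],
])

```text
time_s: 19.85
tcp_pos: [0.6112, 0.0833, 0.0466]
orientation: [[0.107, 0.994, -0.0], [0.994, -0.107, -0.0], [-0.0, -0.0, -1.0]]
contact_force: [-0.0, -0.1, -0.5]
width: 0.0084
grasp_force: 60.0
```

Request:
apply_moves([
  [[0,0,0.05],0,1],
  [[0,0,0.05],0,0.6],
  [[0,0,0.05],0,0.6],
  [[0,0,0.05],0,0.6],
  [[0,0,0.05],0,0.6],
])

```text
time_s: 20.35
tcp_pos: [0.6115, 0.0833, 0.0466]
orientation: [[0.107, 0.994, 0.0], [0.994, -0.107, 0.0], [0.0, 0.0, -1.0]]
contact_force: [0.4, -0.1, 0.2]
width: 0.0343
grasp_force: 0.0
```

Request:
apply_moves([
  [[0,0,-1],0,0.6],
  [[0,0,-3],0,0.6],
  [[0,0,-7],0,0.6],
  [[0,0,-10],0,0.6],
  [[-4,0,-10],0,0.6],
])

```text
time_s: 20.85
tcp_pos: [0.611, 0.0509, 0.1521]
orientation: [[0.097, 0.995, 0.009], [0.995, -0.097, 0.006], [0.007, 0.009, -1.0]]
contact_force: [0.7, 0.5, -0.3]
width: 0.034
grasp_force: 0.0
```

Request:
apply_moves([
  [[-4,0,0],0,1],
  [[-8,0,0],0,1],
  [[-8,0,0],0,1],
  [[-8,0,0],0,1],
  [[-8,0,0],0,1],
])

```text
time_s: 21.35
tcp_pos: [0.5988, -0.0344, 0.1468]
orientation: [[0.105, 0.994, 0.001], [0.994, -0.105, 0.001], [0.001, 0.0, -1.0]]
contact_force: [0.2, 0.8, 0.5]
width: -0.0001
grasp_force: 0.0
```

Run:
```python
from h import *
go([.6012,-.006,.010],83.75)
c=cap("wrist");P=cloud(c);cv2.imwrite("pics/w5.png",c["color"])
for a,b in((.077,.0845),(.0855,.095),(.0645,.073)):
    m=(P[...,2]>a)&(P[...,2]<b)&(abs(P[...,0]-.611)<.04)&(P[...,1]>.01)&(P[...,1]<.12)
    nb,L,st,ce=cv2.connectedComponentsWithStats(m.astype(np.uint8))
    for i in range(1,nb):
        if st[i,4]>80:S=P[L==i];print(a,st[i],np.median(S,0).round(4),[np.round(x,1) for x in cv2.minAreaRect((S[:,:2]*1000).astype(np.float32))])
```

```text
t 21.35 tcp [ 0.5988 -0.0344  0.1468] head 83.95 tool_z [ 0.001  0.001 -1.   ] F [0.2 0.8 0.5] -> shift cm [ 2.84 -0.07 13.68] roll 0.2 w -0.0001
0.077 [ 226   77  102   59 5855] [0.6066 0.0433 0.0818] [array([606.5,  43.1]), array([39.4, 70.7]), np.float64(83.9)]
0.0855 [270  19  16  49 767] [0.6112 0.0821 0.0896] [array([611.3,  82.2]), array([29.3,  9.8]), np.float64(83.6)]
0.0645 [ 233   14   89   64 4305] [0.6108 0.0853 0.0675] [array([611.2,  85.7]), array([42.8, 62.3]), np.float64(83.4)]
```

View pics/w5.png

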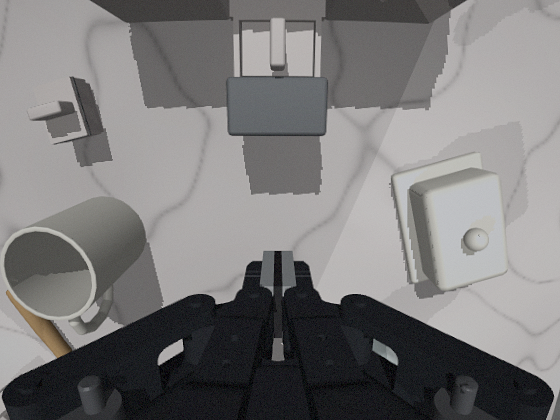

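The cartridge is seated: its fin, at (278,43), has its top at 89.6 mm against 90 mm expected, and it is centred. I lower the fingers in front of the nose, this time allowing for the true tip height.

Request:
apply_moves([
  [[0,0.1,4],0.2,1],
  [[0,0.1,8],0.2,1],
  [[0.5,0.1,11],0.2,1],
  [[1.5,0.1,12.8],0.2,1],
  [[2.5,0.1,12.8],0.2,1],
])

```text
time_s: 21.9
tcp_pos: [0.5997, -0.0092, 0.0153]
orientation: [[0.108, 0.994, -0.006], [0.994, -0.108, -0.0], [-0.001, -0.006, -1.0]]
contact_force: [0.1, 0.1, -0.2]
width: 0.0003
grasp_force: 0.0
```

Request:
apply_moves([
  [[0.3,0,0],0,1],
  [[0.6,0,0],0,1],
  [[0.9,0,0],0,1],
  [[1.2,0,0],0,1],
  [[1.5,0,0],0,1],
])

```text
time_s: 22.4
tcp_pos: [0.6043, 0.0037, 0.0192]
orientation: [[0.111, 0.994, 0.001], [0.994, -0.111, 0.0], [0.0, 0.001, -1.0]]
contact_force: [-0.1, 0.1, 0.3]
width: -0.0002
grasp_force: 0.0
```

Request:
apply_moves([
  [[0.4,0,0],0,1],
  [[0.9,0,0],0,1],
  [[1.4,0,0],0,1],
  [[1.9,0,0],0,1],
  [[2.4,0,0],0,1],
])

```text
time_s: 22.9
tcp_pos: [0.6065, 0.0266, 0.0186]
orientation: [[0.112, 0.994, -0.0], [0.994, -0.112, -0.001], [-0.001, -0.0, -1.0]]
contact_force: [-1.6, -4.7, 2.6]
width: 0.0001
grasp_force: 2.3
```

Request:
apply_moves([
  [[0.5,0,0],0,1],
  [[1,0,0],0,1],
  [[1.5,0,0],0,1],
  [[2,0,0],0,1],
  [[2.5,0,0],0,1],
])

```text
time_s: 23.4
tcp_pos: [0.6092, 0.0522, 0.0186]
orientation: [[0.111, 0.994, -0.0], [0.994, -0.111, -0.001], [-0.001, -0.0, -1.0]]
contact_force: [-1.3, -5.2, 3.2]
width: -0.0001
grasp_force: 2.8
```

Request:
apply_moves([
  [[0.5,0,0],0,1],
  [[1,0,0],0,1],
  [[1.5,0,0],0,1],
  [[2,0,0],0,1],
  [[2.3,0,0],0,1],
])

```text
time_s: 23.9
tcp_pos: [0.6118, 0.0752, 0.0186]
orientation: [[0.111, 0.994, -0.0], [0.994, -0.111, -0.001], [-0.001, -0.0, -1.0]]
contact_force: [-2.5, -6.1, 3.2]
width: -0.0002
grasp_force: 2.9
```

Now small steps, feeling for the stop.

Request:
apply_moves([
  [[0.1,0,0],0,1],
  [[0.2,0,0],0,1],
  [[0.3,0,0],0,1],
  [[0.4,0,0],0,1],
  [[0.5,0,0],0,1],
])

```text
time_s: 24.4
tcp_pos: [0.6123, 0.0796, 0.0186]
orientation: [[0.111, 0.994, -0.0], [0.994, -0.111, -0.001], [-0.001, -0.0, -1.0]]
contact_force: [-1.4, -5.7, 2.9]
width: -0.0001
grasp_force: 2.8
```

Request:
apply_moves([
  [[0.1,0,0],0,1],
  [[0.2,0,0],0,1],
  [[0.3,0,0],0,1],
  [[0.3,0,0],0,1],
  [[0.3,0,0],0,1],
])

```text
time_s: 24.9
tcp_pos: [0.6126, 0.083, 0.0185]
orientation: [[0.111, 0.994, -0.0], [0.994, -0.111, -0.0], [-0.0, -0.0, -1.0]]
contact_force: [-1.8, -5.6, 4.2]
width: 0.0002
grasp_force: 2.6
```

Request:
apply_moves([
  [[0.1,0,0],0,1],
  [[0.2,0,0],0,1],
  [[0.3,0,0],0,1],
  [[0.3,0,0],0,1],
  [[0.3,0,0],0,1],
])

```text
time_s: 25.4
tcp_pos: [0.6129, 0.0859, 0.0185]
orientation: [[0.111, 0.994, -0.0], [0.994, -0.111, -0.0], [-0.0, -0.0, -1.0]]
contact_force: [-1.3, -5.1, 4.4]
width: 0.0002
grasp_force: 2.6
```

Request:
apply_moves([
  [[0.1,0,0],0,1],
  [[0.2,0,0],0,1],
  [[0.3,0,0],0,1],
  [[0.3,0,0],0,1],
  [[0.3,0,0],0,1],
])

```text
time_s: 25.9
tcp_pos: [0.6133, 0.0888, 0.0186]
orientation: [[0.111, 0.994, -0.0], [0.994, -0.111, -0.0], [-0.0, -0.0, -1.0]]
contact_force: [-1.0, -5.1, 3.9]
width: 0.0002
grasp_force: 2.7
```

Request:
apply_moves([
  [[0.1,0,0],0,1],
  [[0.2,0,0],0,1],
  [[0.3,0,0],0,1],
  [[0.3,0,0],0,1],
  [[0.3,0,0],0,1],
])

```text
time_s: 26.4
tcp_pos: [0.6136, 0.0917, 0.0186]
orientation: [[0.111, 0.994, -0.0], [0.994, -0.111, -0.0], [-0.0, -0.0, -1.0]]
contact_force: [-1.5, -5.8, 3.1]
width: -0.0001
grasp_force: 2.8
```

Request:
apply_moves([
  [[0.1,0,0],0,1],
  [[0.2,0,0],0,1],
  [[0.3,0,0],0,1],
  [[0.3,0,0],0,1],
  [[0.3,0,0],0,1],
])

```text
time_s: 26.9
tcp_pos: [0.6138, 0.0941, 0.0186]
orientation: [[0.111, 0.994, -0.0], [0.994, -0.111, -0.001], [-0.001, -0.0, -1.0]]
contact_force: [-1.9, -5.8, 4.4]
width: -0.0003
grasp_force: 3.2
```

Request:
apply_moves([
  [[0.1,0,0],0,1],
  [[0.2,0,0],0,1],
  [[0.2,0,0],0,1],
  [[0.2,0,0],0,1],
  [[0.2,0,0],0,1],
])

```text
time_s: 27.4
tcp_pos: [0.614, 0.0957, 0.0186]
orientation: [[0.111, 0.994, -0.001], [0.994, -0.111, -0.001], [-0.001, -0.0, -1.0]]
contact_force: [-1.9, -6.6, 4.3]
width: -0.0001
grasp_force: 3.5
```

Request:
apply_moves([
  [[0.1,0,0],0,1],
  [[0.2,0,0],0,1],
  [[0.2,0,0],0,1],
  [[0.2,0,0],0,1],
  [[0.2,0,0],0,1],
])

```text
time_s: 27.9
tcp_pos: [0.6139, 0.0959, 0.0186]
orientation: [[0.112, 0.994, -0.001], [0.994, -0.112, -0.003], [-0.003, -0.001, -1.0]]
contact_force: [-2.0, -8.8, 6.0]
width: 0.0
grasp_force: 4.9
```

Request:
apply_moves([
  [[0.1,0,0],0,1],
  [[0.2,0,0],0,1],
  [[0.2,0,0],0,1],
  [[0.2,0,0],0,1],
  [[0.2,0,0],0,1],
])

```text
time_s: 28.4
tcp_pos: [0.614, 0.096, 0.0186]
orientation: [[0.114, 0.994, -0.002], [0.994, -0.114, -0.005], [-0.005, -0.001, -1.0]]
contact_force: [-4.3, -11.9, 6.1]
width: 0.0
grasp_force: 6.3
```

Request:
apply_moves([
  [[-0.5,0,0],0,1],
  [[-1.5,0,0],0,1],
  [[-3,0,0],0,1],
  [[-6,0,0],0,1],
  [[-10,0,0],0,1],
])

```text
time_s: 28.9
tcp_pos: [0.6037, 0.0043, 0.0181]
orientation: [[0.106, 0.994, 0.0], [0.994, -0.106, 0.003], [0.003, 0.0, -1.0]]
contact_force: [0.9, -0.2, -0.4]
width: -0.0003
grasp_force: 0.0
```

Request:
apply_moves([
  [[-3,0,0],0,1],
  [[-3,0,-5],0,1],
  [[-3,0,-10],0,1],
  [[-3,0,-14],0,1],
  [[-3,0,-14],0,1],
])

```text
time_s: 29.4
tcp_pos: [0.6045, -0.0279, 0.165]
orientation: [[0.11, 0.994, 0.012], [0.994, -0.11, 0.003], [0.004, 0.011, -1.0]]
contact_force: [-0.2, 0.7, 0.4]
width: -0.0002
grasp_force: 0.0
```

Request:
apply_moves([
  [[0,0,0],0,1],
  [[0,0,0],0,1],
  [[0,0,0],0,1],
  [[0,0,0],0,1],
  [[0,0,0],0,1],
])

```text
time_s: 29.9
tcp_pos: [0.5998, -0.0281, 0.1575]
orientation: [[0.111, 0.994, -0.001], [0.994, -0.111, -0.0], [-0.0, -0.001, -1.0]]
contact_force: [-1.1, -0.3, 0.0]
width: 0.0001
grasp_force: 0.0
```

Run:
```python
from h import *
go([.6012,-.006,.010],83.75)
c=cap("wrist");P=cloud(c)
m=(P[...,2]>.077)&(P[...,2]<.0845)&(abs(P[...,0]-.611)<.05)&(P[...,1]>.0)&(P[...,1]<.12)
S=P[m];print(len(S),np.median(S,0).round(4),[np.round(x,1) for x in cv2.minAreaRect((S[:,:2]*1000).astype(np.float32))])
```

```text
t 29.9 tcp [ 0.5998 -0.0281  0.1575] head 83.65 tool_z [-0.001 -0.    -1.   ] F [-1.1 -0.3  0. ] -> shift cm [ 2.22 -0.09 14.75] roll -0.1 w 0.0001
5923 [0.6141 0.1003 0.0818] [array([618.3,  99.8]), array([40.4, 81.9]), np.float64(85.6)]
```

```bash
python3 -c "
from plant import arm
print(arm.hand_in())"
```

```text
the job is handed in; nothing more can be done
None
```

The cartridge is seated in the pocket, the drawer measures back at its latched place within about 1 mm, and the job is handed in at about 30 s; pushes on the machine read about 13 N at most, though the first press was probably near the nose's top edge because the fingertips are about 30 mm behind the reported TCP, and the judge gave no verdict.

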